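# Unbolt the stick-insect tank and clip its lid open

### The job

Open the stick-insect tank for feeding: draw the red-knobbed spring bolt on its top back out of the lid's keeper and lay the knob over into the side notch, so that the bolt stays back by itself. Then push the lid back by its bar until its brass stud snaps into the spring clip and the lid stays open. Leave the bolt parked, and do not shift or knock over the things standing on and around the tank.

Things in the scene. Friction and masses are not known exactly. Their poses are not given: they have to be found in the camera images.
- tank: Fixed glass tank, black rims, 300 (x) x 420 (y) x 180 mm high. Origin: centre of its underside on the table; at yaw 0 its x points away from the robot, y left, z up; directions below are in this frame. On top, 180 mm up: dark fixed deck at the right end (y -210 to -62 mm) with the bolt; fixed vent panel rear left; clear sliding lid front left, between 10 mm high runners.
- bolt (a joint): Spring bolt: 16 mm rod along y at x = -70 mm, 20 mm above the deck, in a steel housing. Value in m: 0 = shot, nose 23 mm deep in the lid's steel keeper, locking the lid; grows as it is drawn towards -y, away from the lid; 0.052 = end of slot. A spring of 4 N, rising to 10 N, shoots it back when let go. The stem can enter the notch from 0.040 on; parked it rests at about 0.040.
- knob (a joint): Turn of the knob about the bolt's axis, rad. 0 = upright, kept so by the 13 mm wide slot in the housing's top until the bolt is drawn. At the drawn end a notch 25 mm long opens from the slot to the housing's +x side: there the knob can be laid over freely towards +x, up to 1.2, and the bolt's spring holds its stem against the notch's front edge.
- knob_ball (a point): Centre of the red ball, 24 mm diameter, on the bolt's stem: 46 mm from the bolt's axis, 66 mm above the deck when upright. 17 mm of the 10 mm thick stem show below the ball, above the housing. Moves with the bolt.
- notch (a point): Fixed point at the top outer edge of the housing's +x side, midway along the notch. The housing is 102 mm long (y -177 to -75 mm), 36 mm wide plus a 14 mm foot flange either side, its top 37 mm above the deck.
- lid (a joint): Slide of the lid in m: 0 = shut, grows towards +x, 0.121 = end stop. Locked while the bolt is in the keeper. A light damped spring (about 2.5 N) always pulls it shut. The stud meets the clip's lips at 0.103, passes them at 0.112 (8 to 15 N of push), and rests snapped in at about 0.118 to 0.120.
- lid_bar (a point): Middle of the lid's pull bar: a round aluminium bar 14 mm thick and 120 mm long along tank y, 48 mm above the deck (clear gap of 31 mm under it, over the lid), on two black posts 52 mm either side of the middle, near the lid's front edge. Moves with the lid.
- lid_stud (a point): Brass stud on the lid's rear edge: upright round post 20 mm thick, 34 mm tall; this point lies on its axis, 28 mm above the deck. Moves with the lid.
- clip_seat (a point): Fixed point: where the stud's axis stands, between the arms of the steel spring clip on the tank's rear rim, when it is fully home. The clip's mouth opens towards -x; its arms part sideways.
- pot_a: White lidded pot, 46 mm wide, 48 mm tall, standing on the deck, 40 mm or more behind the bolt's housing; origin under its centre. Leave alone.
- pot_b: Green lidded pot, 46 mm wide, 48 mm tall, standing on the deck, 40 mm or more behind the bolt's housing; origin under its centre. Leave alone.
- jar: Glass jar with yellow lid, 68 mm wide, 85 mm tall, on the table in front of the tank; origin under its centre. Leave alone.
- mister: White spray bottle with blue cap, 72 mm wide, 190 mm tall, on the table left of the tank; origin under its centre. Leave alone.
- slide_box: Blue slide box 170 x 85 x 34 mm on the table right of the tank; origin under its centre. Leave alone.
- magnifier: Hand lens lying on the table left of the tank, 170 mm long, 17 mm thick; origin at its underside near the middle. Leave alone.
- tweezers: Steel tweezers 205 mm long, 12 mm thick, lying on the table in front of the tank; origin at the underside of the middle. Leave alone.
- petri_dish: Lidded dish 96 mm wide, 17 mm tall, on the table right of the tank; origin under its centre. Leave alone.

How it is judged:
On the way, in this order (a step that is already met when the one before it is completed fails the run):
1. the bolt is drawn and its knob lies in the side notch, with the gripper off it (value of joint bolt above 0.034 m and value of joint knob above 0.5 rad and contact force between the fingers and knob below 0.3 N), for 0.3 s.
2. the lid is pushed back and its stud has snapped into the clip (value of joint lid above 0.1155 m), for 0.2 s.
At the end, for the whole second after the job is handed in: The bolt is still drawn (more than 34 mm) with its knob laid over into the notch (more than 0.5 rad from upright), and the lid stays open by itself with its stud in the clip (slid more than 115.5 mm) (value of joint bolt above 0.034 m and value of joint knob above 0.5 rad and value of joint lid above 0.1155 m); the robot touches nothing.
It fails at once if one of the things on or around the tank is shifted by more than 30 mm or knocked over (distance of any of pot_a, pot_b, jar, mister, slide_box, magnifier, tweezers, petri_dish from where it was at the start of the episode above 0.03 m or angle between any of pot_a, pot_b, jar, mister's own z axis and vertical above 0.5 rad).
It also fails if it takes over 59 s, if anything falls off the work surface, if the arm or the gripper's body presses on something with over 40 N, if the wrist force passes 120 N, or if a joint passes its speed limit or range.

### The arm

A 7-joint arm with a two-finger parallel gripper is mounted at the origin on the work surface. World frame = base frame: x ahead of the robot, y to its left, z up, the work surface at z = 0. Lengths are in m, angles in rad, forces in N, time in s.
With the tool pointing down it reaches from about 0.4 to 0.875 m from the base axis. Payload 4.4 kg.
Tool frame: the origin (TCP) lies midway between the tips of the shut fingers; the grasp point (between the pads) lies 19 mm behind it; z points along the fingers, x is the direction in which the jaws open and shut, and the axes are right-handed (so a half turn about z gives the same grasp; the last joint's range is limited). The gripper opens to 85 mm and grips with 20 to 120 N. Pads are 22 mm wide; open, the fingers measure 114 mm over their backs; the gripper's body (76 mm by 85 mm) begins 54 mm behind the grasp point. The pads swing forward as they close: fully open they stand 13 mm farther back than shut.
Start: joints at [-1.217, 0.628, 0.038, 1.517, -0.027, 0.996, -0.02], TCP at [0.265, 0.594, 0.231] pointing down, gripper open.
Joint ranges: [-3.06, 3.06], [-0.37, 2.12], [-1.25, 1.32], [0.18, 2.47], [-1.1, 4.24], [0.23, 1.98], [-2.94, 2.94]. Speed limits (rad/s): [2.57, 2.57, 3.14, 3.14, 3.14, 3.14, 3.14].

### API

Orientations are given as a unit quaternion [x, y, z, w].
In Python, from cell import env gives the robot as it stands.
- The arm moves only by the tool arm_command, never from a script. Its argument "commands" is a list of rows, each a list of 5 numbers: the finger opening in cm, from 0 to 8.54, then the shift along the tool's x, y, z in cm, then the turn about the tool's z in units of 5 degrees (1.0 is 5 degrees). A call has 1 to 20 rows; each row is the pose to reach, as a shift and turn from the pose commanded when the call began, along the tool's axes at that moment; what a row does not reach only later rows make up. A row lasts 1/8 s, in which the tool goes at most 62.5 mm and 10.7 degrees, less where a joint would pass 70% of its speed; a pose out of reach is approached as far as the arm can. A call with a gripper value outside its range is refused whole. The fingers move at their own pace and stop on an object; "force" is the grip in N (left out, the last holds). Time passes only in rows, so rows that repeat a pose let the fingers close. It gives the time, the measured TCP pose, the force and the opening at its end, in the units of the state.
- env.get_obs(): the state, without advancing time (a new reading comes with each control period).
- env.get_image(name): name is "side" or "top"; returns a dict with "img" (420x560x3 uint8, blue, green, red), "mtx" (3x3 intrinsics, pixels), "k1" (the pictures are not rectified: a ray, as slopes to the right and down, at radius r is drawn at 1 + k1 r^2 times it, then the intrinsics apply), "position" and "attitude" of the camera in the world. Camera axes: x right, y up, looking along -z (the intrinsics and any distortion apply to the point x, -y, -z); pixel columns grow to the right and rows downward; lengths in m; the calibration is good to about 2 mm. A picture is of the moment at which its call begins. There is no depth.
- env.finish_job(): hands the job in, once; it reports no verdict.
Trained networks look in the newest picture that a camera, given by its name, has taken for a name from the list of things; names that differ only in an ending like _2 or _b are one class to them, and where a whole thing is asked for, a point or a joint stands for the part that bears it (a point fixed in the world has none). Each returns a list of dicts, best first, with "conf" (0 to 1); they miss things now and then, are a little off and sometimes report something else, mostly with a low value. They report only what shows in the picture. A call takes as long as a camera call.
- env.outline_of(thing, camera): "mask" (420x560 bool, what is visible of it) and "centre" ([column, row] in pixels, amid what is visible of it).
- env.spot_point(thing, camera): "centre" ([column, row] in pixels: a listed point, or the origin of a listed thing).
The state is a dict: "time": time; "joint_positions": joint angles; "joint_velocities": joint speeds; "joint_efforts": joint torques, N m; "position": TCP position; "eef_rot": TCP orientation; "wrist_force": force on the tool from outside, world axes, zero at the start; "wrist_torque": the same for the moment, N m; "opening": finger opening in m.
Only numpy, scipy, OpenCV 4.12 (cv2) and the standard library are available. Lean on these libraries where they do the work, as an engineer would, in place of code of your own. Each camera call takes 0.05 s, during which the arm holds its last target.

## Working session

There is one attempt and no reset: what is moved stays moved. The work goes in short steps, Python scripts to look and compute and a tool call to move; the robot and the scene stay as the last step left them, time stands still between calls to the robot, and variables do not carry over. Pictures are saved under pics/ and viewed, and the job is handed in when it is done.

Besides the shell and the picture viewer there is one more tool, called as name(argument=value, ...), one argument or row to a line, values as JSON. arm_command: Moves the arm, as the interface text tells. Its arguments: {"type":"object","properties":{"commands":{"type":"array"},"force":{"type":"number"}},"required":["commands"]}

```bash
mkdir -p pics; ls; cat > h.py <<'E'
import numpy as np, cv2
from scipy.spatial.transform import Rotation as R
from cell import env
def cam(n):
    d=env.get_image(n); return d
def rot(d):
    a=np.array(d['attitude'],float)
    return R.from_quat(a).as_matrix() if a.size==4 else a.reshape(3,3)
def ray(d,px):
    m=np.array(d['mtx']);x=(px[0]-m[0,2])/m[0,0];y=(px[1]-m[1,2])/m[1,1]
    k=d['k1'];rd=np.hypot(x,y);r=rd
    for _ in range(30): r=rd/(1+k*r*r)
    s=r/rd if rd>0 else 1
    v=rot(d)@np.array([x*s,-y*s,-1.0]); return np.array(d['position'],float),v/np.linalg.norm(v)
def proj(d,P):
    p=rot(d).T@(np.array(P,float)-np.array(d['position']))
    x,y=p[0]/-p[2],-p[1]/-p[2];f=1+d['k1']*(x*x+y*y);m=np.array(d['mtx'])
    return np.array([m[0,0]*x*f+m[0,2],m[1,1]*y*f+m[1,2]])
def atz(d,px,z):
    o,v=ray(d,px);return o+v*(z-o[2])/v[2]
def tri(d1,p1,d2,p2):
    o1,v1=ray(d1,p1);o2,v2=ray(d2,p2)
    A=np.stack([v1,-v2],1);t=np.linalg.lstsq(A,o2-o1,rcond=None)[0]
    a=o1+v1*t[0];b=o2+v2*t[1];return (a+b)/2,np.linalg.norm(a-b)
E
python3 - <<'E'
from h import *
np.set_printoptions(precision=4,suppress=True)
D={}
for n in('side','top'):
    d=D[n]=cam(n);cv2.imwrite(f'pics/{n}0.png',d['img']);print(n,d['position'],d['attitude'],d['mtx'],d['k1'])
for t in['knob_ball','notch','lid_bar','lid_stud','clip_seat','tank','pot_a','pot_b','jar','mister','slide_box','magnifier','tweezers','petri_dish']:
    r={}
    for n in D:
        l=env.spot_point(t,n);r[n]=l; print(t,n,[(np.round(q['centre'],1),round(q['conf'],2)) for q in l[:3]])
    if r['side'] and r['top']: print('   ',*tri(D['side'],r['side'][0]['centre'],D['top'],r['top'][0]['centre']))
print(env.get_obs())
E
```

```text
pics
side [0.5968 0.4138 1.123 ] [-0.0026  0.1861  0.9825  0.0055] [[417.4547   0.     274.4558]
 [  0.     417.4547 210.8638]
 [  0.       0.       1.    ]] 0.026094516877688857
top [0.409  0.0375 1.3192] [-0.05    0.0599  0.712  -0.6978] [[427.1092   0.     282.7019]
 [  0.     427.1092 207.1629]
 [  0.       0.       1.    ]] -0.08874963200765944
knob_ball side [(array([314.1, 172.3]), 0.41)]
knob_ball top [(array([302.8, 235. ]), 0.47), (array([363.2, 232.9]), 0.47)]
    [ 0.5055 -0.0288  0.2414] 6.804149229234889e-05
notch side [(array([310.4, 157.6]), 0.57)]
notch top [(array([325.8, 232. ]), 0.87)]
    [ 0.5122 -0.0903  0.2036] 0.007278479788463622
lid_bar side [(array([325.2, 245. ]), 0.67)]
lid_bar top [(array([233.4, 246.5]), 0.86)]
    [0.4841 0.1468 0.2275] 0.007222799495290949
lid_stud side [(array([275.9, 243.3]), 0.65)]
lid_stud top [(array([243.3, 198.1]), 0.57), (array([282.6, 281.2]), 0.32)]
    [0.6041 0.1275 0.1981] 0.015179676138064094
clip_seat side [(array([224.6, 231.6]), 0.67)]
clip_seat top [(array([249.2, 159.4]), 0.74), (array([303.7, 235. ]), 0.36)]
    [
[... 1367 characters left out ...]
), 0.72)]
petri_dish top [(array([243.3, 199.4]), 0.68), (array([357.1, 283. ]), 0.6), (array([233.8, 244.5]), 0.37)]
    [0.5161 0.1061 0.5916] 0.04955837075604742
{'time': 1.5, 'joint_positions': array([-1.2168,  0.6284,  0.0385,  1.5174, -0.027 ,  0.9963, -0.02  ]), 'joint_velocities': array([ 0.0001, -0.0003,  0.0002, -0.0011, -0.0005,  0.0015, -0.0002]), 'joint_efforts': array([  0.    , -56.3275,   1.2255, -19.3783,   0.011 ,   0.0016,
         0.    ]), 'position': array([0.2649, 0.5936, 0.2313]), 'eef_rot': array([ 0.8389,  0.5442,  0.    , -0.    ]), 'wrist_force': array([ 0.2574, -0.4186,  0.2836]), 'wrist_torque': array([ 0.0047,  0.0186, -0.0261]), 'opening': 0.08535408125133526}
```

View images.

```bash
python3 - <<'E'
import cv2
for n,(a,b,c,d) in {'side':(170,120,420,300),'top':(170,130,420,310)}.items():
    i=cv2.imread(f'pics/{n}0.png');cv2.imwrite(f'pics/{n}0z.png',cv2.resize(i[b:d,a:c],None,fx=3.2,fy=3.2,interpolation=cv2.INTER_CUBIC))
E
```

```text
(no output)
```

View pics/side0.png

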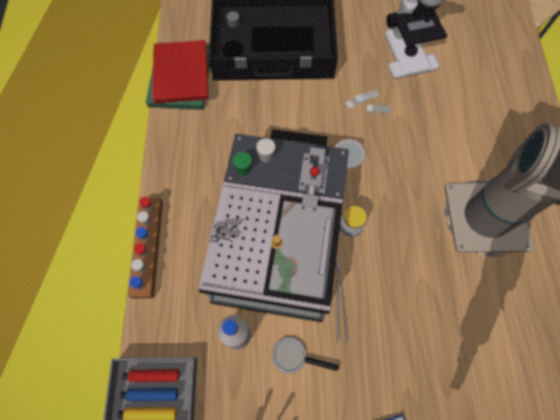

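View pics/top0.png

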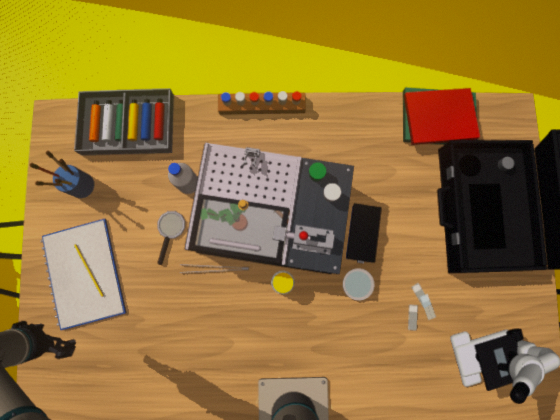

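```bash
ls pics
```

```text
side0.png
side0z.png
top0.png
top0z.png
```

View pics/side0z.png

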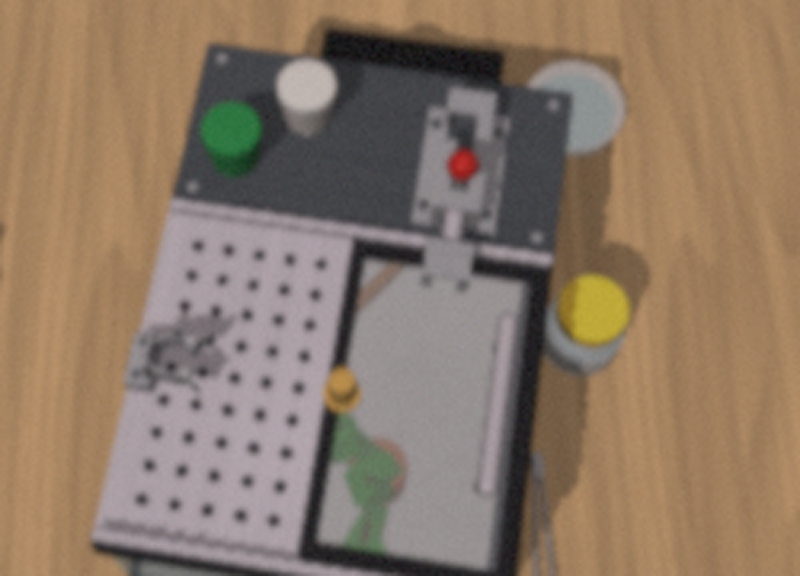

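View pics/top0z.png

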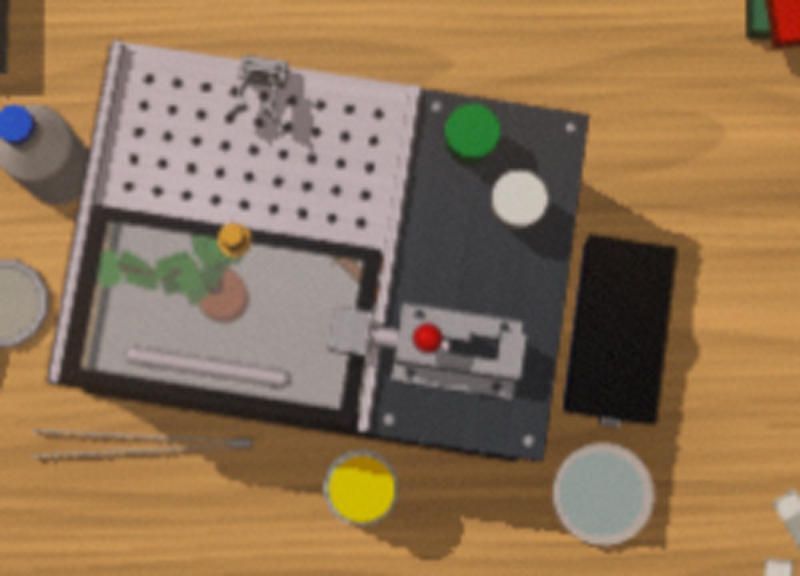

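```bash
cat > fit.py <<'E'
from h import *
from scipy.optimize import least_squares
np.set_printoptions(precision=4,suppress=True)
T={n:dict(np.load(f'{n}_cam.npz')) for n in()} 
E
python3 - <<'E'
from h import *
import pickle
from scipy.optimize import least_squares
np.set_printoptions(precision=4,suppress=True)
D={n:cam(n) for n in('side','top')}
pickle.dump(D,open('cams0.pkl','wb'))
def red(d,box):
    i=d['img'].astype(int);m=(i[...,2]>110)&(i[...,1]<70)&(i[...,0]<70)
    k=np.zeros_like(m);a,b,c,e=box;k[b:e,a:c]=1;m&=k.astype(bool);y,x=np.nonzero(m);return np.array([x.mean(),y.mean()]),m.sum()
rs,_=red(D['side'],(295,150,335,190));rt,_=red(D['top'],(285,220,325,250));print(rs,rt,_)
ball,g=tri(D['side'],rs,D['top'],rt);print('ball',ball,g)
t=lambda x,y:(170+x/3.2,130+y/3.2);s=lambda x,y:(170+x/3.2,120+y/3.2)
obs=[('top',t(588,115),(.15,-.21,.18)),('top',t(545,460),(-.15,-.21,.18)),('side',s(210,45),(.15,-.21,.18)),('side',s(572,92),(-.15,-.21,.18)),
 ('top',t(50,382),(-.15,.21,.18)),('top',t(115,42),(.15,.21,.185)),('side',s(97,545),(.15,.21,.18))]
for n,p,q in obs: print(n,np.round(p,1),atz(D[n],p,q[2]))
def W(v,q):
    c,sn=np.cos(v[2]),np.sin(v[2]);return np.array([v[0]+c*q[0]-sn*q[1],v[1]+sn*q[0]+c*q[1],q[2]])
def f(v):
    r=[proj(D[n],W(v,q))-p for n,p,q in obs]
    b=W(v,(-.07,v[3],.246));r+= [proj(D['side'],b)-rs,proj(D['top'],b)-rt]
    return np.concatenate(r)
o=least_squares(f,[.55,.05,-.1,-.1],loss='soft_l1');print(o.x,np.round(o.fun.reshape(-1,2),1))
v=o.x
print('ball',W(v,(-.07,v[3],.246)))
# lid bar ends
for a,b in [((130,355),(285,380))]:
    for p in(a,b):
        w=atz(D['top'],t(*p),.228);print('bar',w, )
for p in((507,315),(487,490)): print('bar side',atz(D['side'],s(*p),.228))
E
```

```text
[314.3231 171.0769] [303.15   235.0667] 60
ball [ 0.5051 -0.0295  0.2461] 0.0004185956065259624
top [353.8 165.9] [ 0.6987 -0.1787  0.18  ]
top [340.3 273.8] [ 0.406  -0.1293  0.18  ]
side [235.6 134.1] [ 0.6993 -0.1737  0.18  ]
side [348.8 148.8] [ 0.4073 -0.1257  0.18  ]
top [185.6 249.4] [0.4785 0.2807 0.18  ]
top [205.9 143.1] [0.7696 0.2278 0.185 ]
side [200.3 290.3] [0.7691 0.2339 0.18  ]
[ 0.5886  0.0522 -0.1692 -0.0947] [[ 0.5 -0.8]
 [ 0.1  0.2]
 [-0.6 -2.1]
 [ 0.6 -1.3]
 [-1.4  0.9]
 [-2.2 -0.7]
 [-1.2  0. ]
 [ 0.7  0.1]
 [-0.   0.5]]
ball [ 0.5037 -0.0293  0.246 ]
bar [0.4961 0.2065 0.228 ]
bar [0.4738 0.0828 0.228 ]
bar side [0.4766 0.0823 0.228 ]
bar side [0.4975 0.2088 0.228 ]
```

arm_command(
  commands=[
    [5, 0, 0, -8, 0],
    [5, 0, 0, -15, 0],
    [5, 0, 0, -15, 0],
    [5, -47.1, 47.2, -15, -2.9],
    [5, -47.1, 47.2, -15, -2.9],
    [5, -47.1, 47.2, -15, -2.9],
    [5, -47.1, 47.2, -15, -2.9],
    [5, -47.1, 47.2, -15, -2.9],
    [5, -47.1, 47.2, -15, -2.9],
    [5, -47.1, 47.2, -15, -2.9],
    [5, -47.1, 47.2, -15, -2.9],
    [5, -47.1, 47.2, -15, -2.9],
    [5, -47.1, 47.2, -15, -2.9],
    [5, -47.1, 47.2, -15, -2.9],
    [5, -47.1, 47.2, -15, -2.9],
    [5, -47.1, 47.2, -15, -2.9],
    [5, -47.1, 47.2, -15, -2.9],
  ],
)

```text
time: 3.72
position: [0.5037, -0.0273, 0.3813]
eef_rot: [0.763, 0.647, 0.0, -0.0]
wrist_force: [-0.1, -0.2, 0.2]
opening: 0.05
```

arm_command(
  commands=[
    [5, -0.2, 0.05, 6, 0],
    [5, -0.2, 0.05, 10, 0],
    [5, -0.2, 0.05, 13, 0],
    [5, -0.2, 0.05, 14.8, 0],
    [5, -0.2, 0.05, 14.8, 0],
  ],
)

```text
time: 4.35
position: [0.5031, -0.0296, 0.2323]
eef_rot: [0.763, 0.647, -0.001, -0.001]
wrist_force: [-0.0, 0.2, 0.6]
opening: 0.05
```

```bash
cat > look.py <<'E'
import sys
from h import *
tag=sys.argv[1]
o=[]
for n,(a,b,c,d) in {'side':(230,110,380,290),'top':(210,140,360,320)}.items():
    i=cam(n)['img'];o.append(cv2.resize(i[b:d,a:c],None,fx=2.65,fy=2.65,interpolation=cv2.INTER_CUBIC))
cv2.imwrite(f'pics/{tag}.png',np.hstack(o))
s=env.get_obs();print(s['time'],s['position'],s['wrist_force'],s['opening'])
E
python3 look.py b1
```

```text
4.45 [ 0.50454054 -0.03023577  0.23395649] [-0.36423708 -0.26452946  0.85161108] 0.049981184109136184
```

View pics/b1.png

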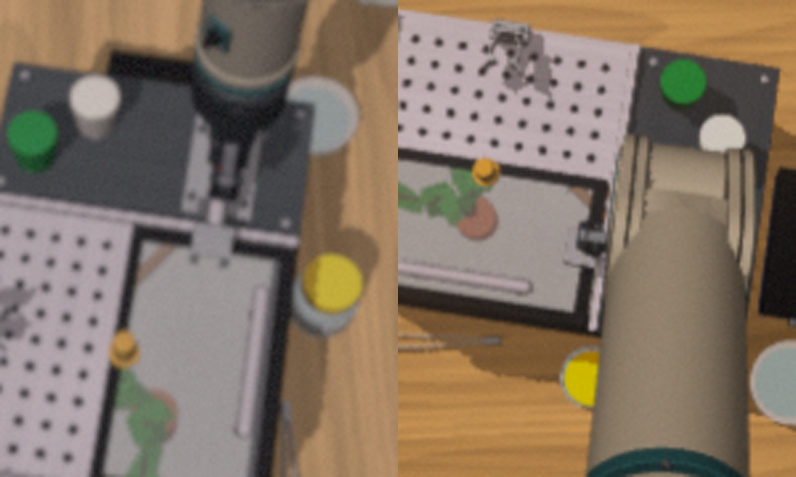

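The side view (left half) shows the finger pair over the housing with a trace of red between the fingers at about (218,165). In the top view the arm hides the knob. I'll close on the ball.

arm_command(
  commands=[
    [1.5, 0, 0, 0, 0],
    [1.5, 0, 0, 0, 0],
    [1.5, 0, 0, 0, 0],
    [1.5, 0, 0, 0, 0],
    [1.5, 0, 0, 0, 0],
  ],
  force=40,
)

```text
time: 5.08
position: [0.5054, -0.0295, 0.2346]
eef_rot: [0.763, 0.646, 0.002, 0.0]
wrist_force: [-0.6, 5.2, 5.8]
opening: 0.0214
```

arm_command(
  commands=[
    [1.5, -0.8, 0, 0, 0],
    [1.5, -1.6, 0, 0, 0],
    [1.5, -1.6, 0, 0, 0],
  ],
)

```text
time: 5.45
position: [0.5027, -0.0453, 0.2346]
eef_rot: [0.763, 0.646, 0.002, 0.0]
wrist_force: [1.0, 5.2, 6.0]
opening: 0.0218
```

arm_command(
  commands=[
    [1.5, -0.8, 0, 0, 0],
    [1.5, -1.6, 0, 0, 0],
    [1.5, -2.4, 0, 0, 0],
    [1.5, -3.1, 0, 0, 0],
    [1.5, -3.1, 0, 0, 0],
  ],
)

```text
time: 6.08
position: [0.4978, -0.0743, 0.2346]
eef_rot: [0.763, 0.646, 0.003, -0.001]
wrist_force: [1.8, 9.6, 6.2]
opening: 0.0212
```

```bash
python3 look.py b2
```

```text
6.175 [ 0.49792923 -0.07386153  0.23458399] [1.56632429 8.8297154  7.9290662 ] 0.021074370020615366
```

View pics/b2.png

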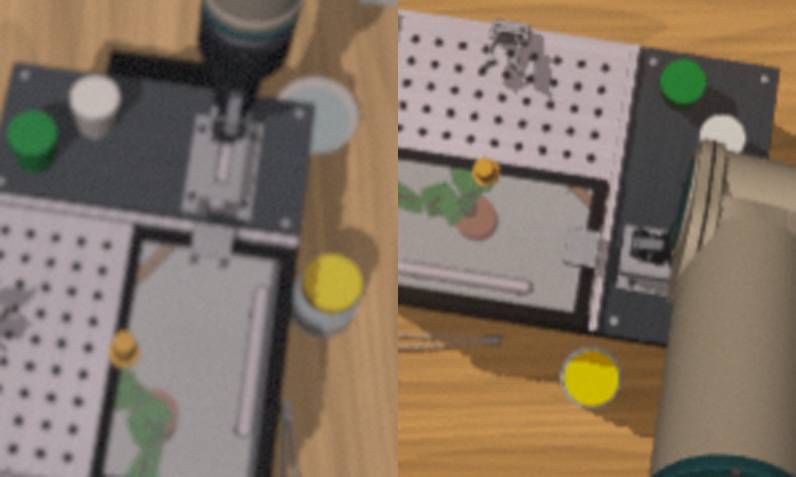

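arm_command(
  commands=[
    [1.5, 0, 0.45, 0, 0],
    [1.5, 0, 0.9, 0.1, 0],
    [1.5, 0, 1.35, 0.2, 0],
    [1.5, 0, 1.8, 0.35, 0],
    [1.5, 0, 1.8, 0.35, 0],
  ],
)

```text
time: 6.8
position: [0.5154, -0.0764, 0.2305]
eef_rot: [0.763, 0.647, 0.002, -0.001]
wrist_force: [0.9, 8.7, 5.1]
opening: 0.0213
```

arm_command(
  commands=[
    [1.5, 0, 0.4, 0.2, 0],
    [1.5, 0, 0.8, 0.45, 0],
    [1.5, 0, 1.2, 0.75, 0],
    [1.5, 0, 1.5, 1.05, 0],
    [1.5, 0, 1.8, 1.4, 0],
    [1.5, 0, 2.0, 1.7, 0],
    [1.5, 0, 2.0, 1.7, 0],
  ],
)

```text
time: 7.68
position: [0.5385, -0.0801, 0.215]
eef_rot: [0.763, 0.647, 0.005, 0.002]
wrist_force: [5.2, 8.0, 7.8]
opening: 0.0206
```

```bash
python3 look.py b3
```

```text
7.775 [ 0.53844292 -0.08010646  0.21514082] [5.94854467 7.55430431 8.60531952] 0.02076962641255238
```

View pics/b3.png

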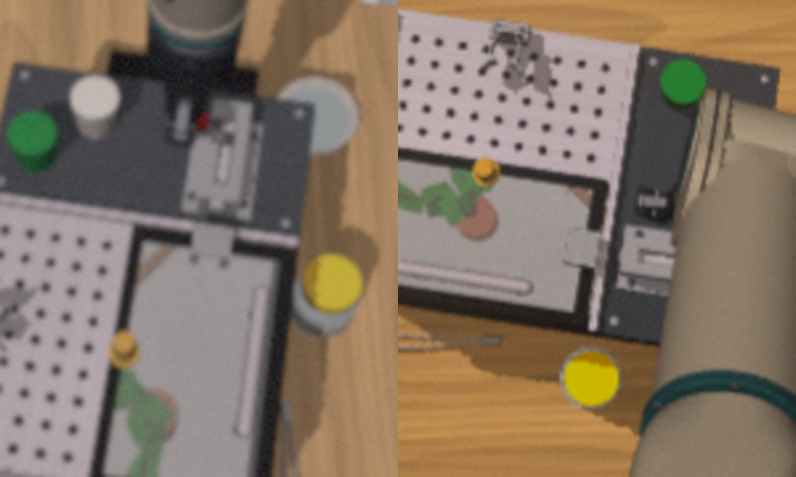

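arm_command(
  commands=[
    [3, 0, 0, 0, 0],
    [4, 0, 0, 0, 0],
    [5, 0, 0, 0, 0],
    [5, 0, 0, 0, 0],
    [5, 0, 0, -2, 0],
    [5, 0, 0, -4, 0],
    [5, 0, 0, -8, 0],
    [5, 6, 0, -8, 0],
    [5, 8, 0, -8, 0],
    [5, 8, 0, -8, 0],
  ],
)

```text
time: 9.02
position: [0.5466, -0.0035, 0.2922]
eef_rot: [0.763, 0.647, -0.001, -0.0]
wrist_force: [-0.2, -1.5, -0.3]
opening: 0.0498
```

```bash
python3 look.py b4
```

```text
9.125 [ 0.5464527  -0.00654345  0.29236424] [ 0.31407487 -0.50851021  0.14427945] 0.050064683012119617
```

View pics/b4.png

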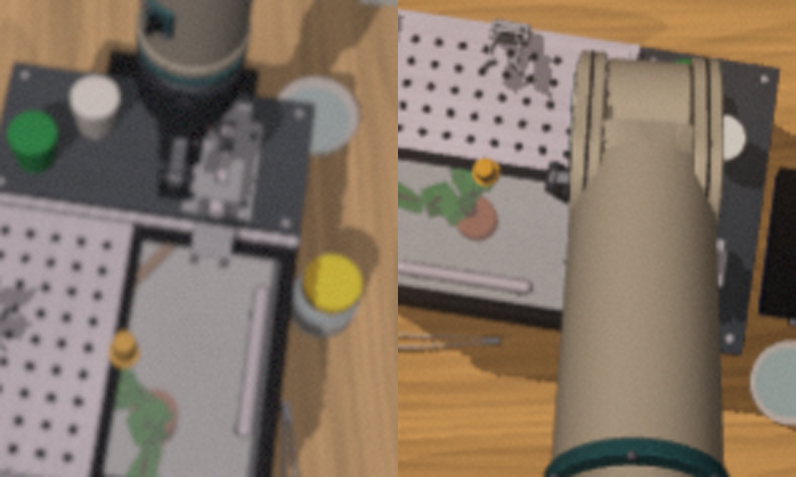

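arm_command(
  commands=[
    [3, 6, -5, 0, 0],
    [2, 10, -8.5, 0, 0],
    [1, 13.8, -11.9, 0, 0],
    [0, 13.8, -11.9, 0, 0],
    [0, 13.8, -11.9, 0, 0],
    [0, 13.8, -11.9, 0, 0],
    [0, 13.8, -11.9, 2, 0],
    [0, 13.8, -11.9, 2, 0],
  ],
)

```text
time: 10.12
position: [0.4523, 0.1493, 0.2718]
eef_rot: [0.764, 0.645, -0.002, -0.0]
wrist_force: [0.1, -0.5, 0.2]
opening: -0.0002
```

```bash
python3 look.py b5
```

```text
10.225 [0.45315258 0.15017713 0.27301124] [ 1.00564759 -0.18773552 -0.30084424] -0.0001659681370155421
```

View pics/b5.png

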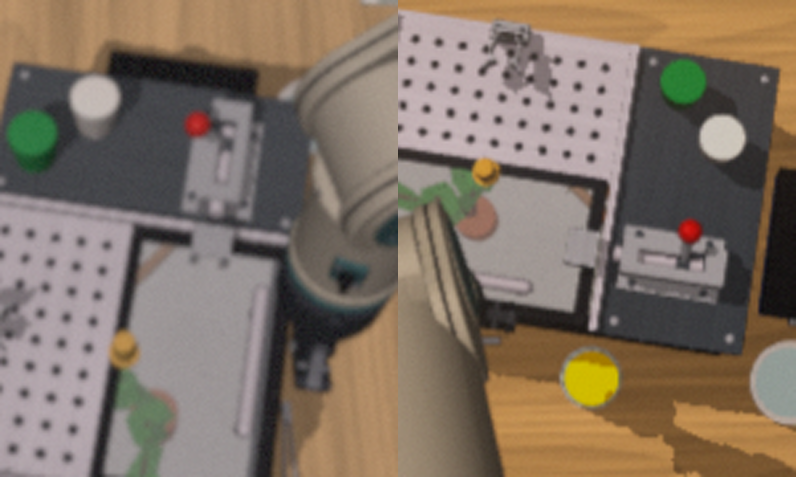

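```bash
python3 - <<'E'
from h import *
import pickle
D=pickle.load(open('cams0.pkl','rb'))
w,g=tri(D['side'],(230+197/2.65,110+124/2.65),D['top'],(210+(690-398)/2.65,140+231/2.65));print(w,g)
v=(.5886,.0522,-.1692);c,s=np.cos(v[2]),np.sin(v[2])
q=w[:2]-v[:2];t=[c*q[0]+s*q[1],-s*q[0]+c*q[1]];print(t,'angle',np.arctan2(t[0]+.07,w[2]-.2),'drawn',-.0947-t[1])
E
```

```text
[ 0.52589313 -0.074636    0.23319332] 0.0009272096306527056
[np.float64(-0.04045300594517652), np.float64(-0.13558420563957033)] angle 0.7273456696191083 drawn 0.04088420563957032
```

arm_command(
  commands=[
    [0, 0, 0, 4, 0],
    [0, 0, 0, 6.2, 0],
    [0, 0, 0, 6.2, 0],
    [0, 0, 1, 6.2, 0],
    [0, 0, 2, 6.2, 0],
    [0, 0, 3, 6.2, 0],
    [0, 0, 4, 6.2, 0],
    [0, 0, 4, 6.2, 0],
  ],
)

```text
time: 11.22
position: [0.4935, 0.1442, 0.2109]
eef_rot: [0.764, 0.645, 0.001, 0.001]
wrist_force: [-2.1, 0.6, 1.4]
opening: 0.0001
```

arm_command(
  commands=[
    [0, 0, 1.5, 0, 0],
    [0, 0, 3, 0, 0],
    [0, 0, 4.5, 0, 0],
    [0, 0, 6, 0, 0],
    [0, 0, 7, 0, 0],
    [0, 0, 7.5, 0, 0],
    [0, 0, 7.5, 0, 0],
  ],
)

```text
time: 12.1
position: [0.5663, 0.1315, 0.2106]
eef_rot: [0.764, 0.646, -0.0, 0.0]
wrist_force: [-2.2, -0.6, -0.1]
opening: -0.0002
```

```bash
python3 look.py b6
```

```text
12.2 [0.56588372 0.1316279  0.21057789] [-2.39255713 -1.29396024  0.46224171] 0.00010012231557933445
```

View pics/b6.png

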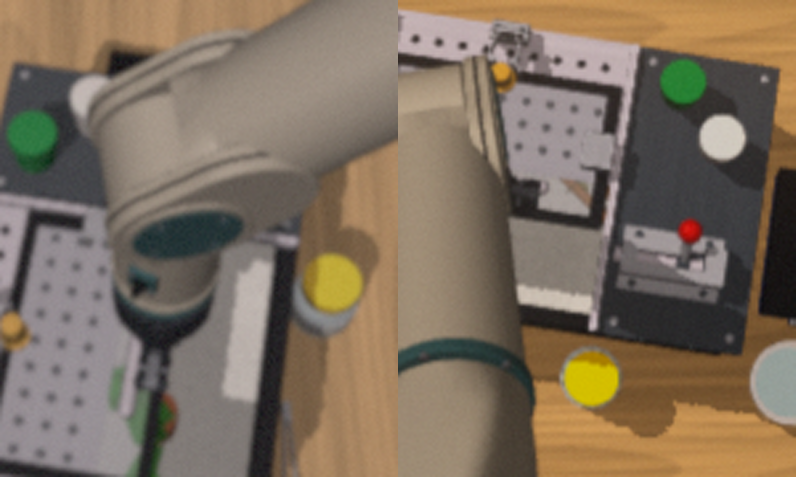

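arm_command(
  commands=[
    [0, 0, 0.5, 0, 0],
    [0, 0, 1.0, 0, 0],
    [0, 0, 1.5, 0, 0],
    [0, 0, 1.5, 0, 0],
  ],
)

```text
time: 12.7
position: [0.5749, 0.1301, 0.2104]
eef_rot: [0.763, 0.646, -0.005, -0.004]
wrist_force: [-16.7, -0.6, 10.4]
opening: -0.0
```

arm_command(
  commands=[
    [0, 0, 0.3, 0, 0],
    [0, 0, 0.6, 0, 0],
    [0, 0, 0.6, 0, 0],
  ],
)

```text
time: 13.08
position: [0.5832, 0.1286, 0.2106]
eef_rot: [0.763, 0.646, -0.003, -0.002]
wrist_force: [-9.9, -1.3, 3.7]
opening: 0.0001
```

arm_command(
  commands=[
    [0, 0, 0.3, 0, 0],
    [0, 0, 0.5, 0, 0],
    [0, 0, 0.5, 0, 0],
  ],
)

```text
time: 13.45
position: [0.5889, 0.1276, 0.2105]
eef_rot: [0.763, 0.646, -0.003, -0.002]
wrist_force: [-10.5, -1.8, 4.8]
opening: -0.0001
```

arm_command(
  commands=[
    [0, 0, 0.2, 0, 0],
    [0, 0, 0.4, 0, 0],
    [0, 0, 0.4, 0, 0],
  ],
)

```text
time: 13.82
position: [0.589, 0.1276, 0.2105]
eef_rot: [0.763, 0.646, -0.005, -0.005]
wrist_force: [-19.7, -0.7, 13.2]
opening: 0.0004
```

At the stop: the force rises to 20 N and the TCP has stopped moving. I'll back off, lift and look.

arm_command(
  commands=[
    [0, 0, -1, 0, 0],
    [0, 0, -2.5, 0, 0],
    [0, 0, -4, -0.5, 0],
    [0, 0, -4, -6, 0],
    [0, 0, -4, -12, 0],
    [0, 0, -8, -16, 0],
    [0, 8, -14, -16, 0],
    [0, 16, -20, -16, 0],
    [0, 22, -20, -16, 0],
    [0, 28, -20, -16, 0],
    [0, 28, -20, -16, 0],
    [0, 28, -20, -16, 0],
  ],
)

```text
time: 15.32
position: [0.4422, 0.4429, 0.3699]
eef_rot: [0.761, 0.649, 0.001, -0.002]
wrist_force: [-0.4, -0.0, -0.9]
opening: 0.0001
```

```bash
python3 look.py b7; python3 - <<'E'
from h import *
D={n:cam(n) for n in('side','top')}
for n in D: cv2.imwrite(f'pics/f_{n}.png',D[n]['img'])
v=(.5886,.0522,-.1692);c,s=np.cos(v[2]),np.sin(v[2])
for t in('knob_ball','lid_bar','lid_stud','clip_seat'):
    r={}
    for n in D:
        l=env.spot_point(t,n);r[n]=l;print(t,n,[(np.round(q['centre'],1),round(q['conf'],2)) for q in l[:2]])
    if r['side'] and r['top']:
        w,g=tri(D['side'],r['side'][0]['centre'],D['top'],r['top'][0]['centre']);q=w[:2]-v[:2];print(w,g,'tank',c*q[0]+s*q[1],-s*q[0]+c*q[1])
E
```

```text
15.425 [0.44490355 0.43677034 0.37075936] [-0.01720863 -0.0892539  -0.38021372] 0.00020688370458222543
knob_ball side [(array([304.4, 155.7]), 0.42)]
knob_ball top [(array([322.3, 226. ]), 0.61)]
[ 0.52722177 -0.07959791  0.23122317] 0.0029312437233737065 tank -0.03830778692142663 -0.14025152008030675
lid_bar side [(array([274.6, 239.8]), 0.86)]
lid_bar top [(array([242.5, 201. ]), 0.56)]
[0.60071054 0.12585876 0.20961407] 0.001223121141247037 tank -0.0004660772996515107 0.07464624161342753
lid_stud side [(array([227.4, 234.9]), 0.89)]
lid_stud top []
clip_seat side [(array([223. , 233.2]), 0.62)]
clip_seat top [(array([250. , 160.6]), 0.84), (array([358.7, 283.3]), 0.17)]
[0.71790953 0.10490738 0.19431018] 0.00629658809531713 tank 0.11858736164486013 0.07372963659661184
```

View pics/b7.png

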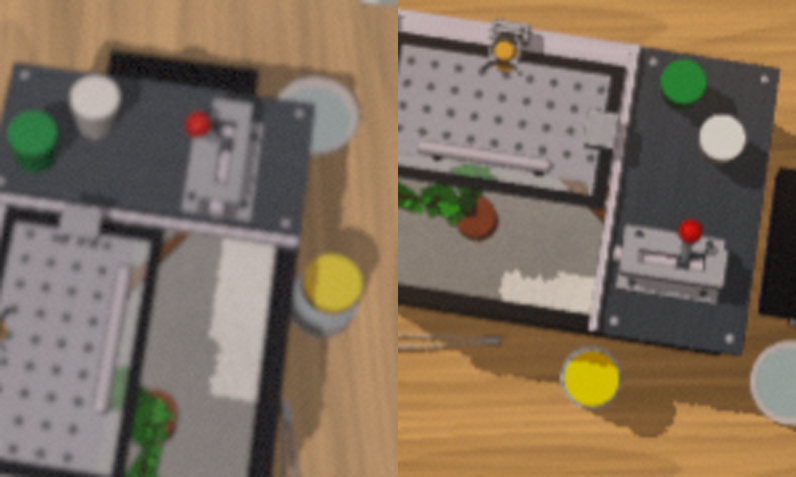

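```bash
python3 - <<'E'
from h import *
import pickle
np.set_printoptions(precision=4,suppress=True)
D0=pickle.load(open('cams0.pkl','rb'));D={n:cam(n) for n in('side','top')}
v=(.5886,.0522,-.1692);c,s=np.cos(v[2]),np.sin(v[2])
def tk(w): q=w[:2]-v[:2];return np.array([c*q[0]+s*q[1],-s*q[0]+c*q[1],w[2]])
def red(d,box):
    i=d['img'].astype(int);m=(i[...,2]>100)&(i[...,1]<75)&(i[...,0]<75)
    k=np.zeros_like(m);a,b,e,f=box;k[b:f,a:e]=1;m&=k;y,x=np.nonzero(m);return np.array([x.mean(),y.mean()])
w,g=tri(D['side'],red(D['side'],(290,140,330,180)),D['top'],red(D['top'],(300,215,340,240)));t=tk(w)
print('knob',t,g,'ang',np.arctan2(t[0]+.07,t[2]-.2),'drawn',-.0947-t[1])
# stud: yellow/orange blob
def stud(d,box):
    h=cv2.cvtColor(d['img'],cv2.COLOR_BGR2HSV);a,b,e,f=box;m=np.zeros(h.shape[:2],bool);m[b:f,a:e]=True
    m&=(h[...,0]>10)&(h[...,0]<28)&(h[...,1]>130)&(h[...,2]>110);y,x=np.nonzero(m);return np.array([x.mean(),y.mean()]),m.sum()
for n,b0,b1 in(('top',(230,190,260,215),(235,145,265,175)),('side',(262,225,290,260),(212,218,245,250))):
    p0,k0=stud(D0[n],b0);p1,k1=stud(D[n],b1)
    print(n,p0,k0,p1,k1,'tank',tk(atz(D0[n],p0,.222)),tk(atz(D[n],p1,.222)))
# bar: bright region via projection on rectified tank plane z=.236
def rect(d,z,x0,x1,y0,y1,r=1000):
    xs=np.arange(x1,x0,-1/r);ys=np.arange(y1,y0,-1/r)
    mx=np.array([[proj(d,[v[0]+c*X-s*Y,v[1]+s*X+c*Y,z]) for Y in ys] for X in xs],np.float32)
    return cv2.remap(d['img'],mx[...,0],mx[...,1],cv2.INTER_LINEAR)
for n in('side','top'):
    a=rect(D0[n],.232,-.145,-.085,.06,.13);b=rect(D[n],.232,-.145+.12,-.085+.12,.06,.13)
    cv2.imwrite(f'pics/r_{n}.png',cv2.resize(np.hstack([a,b]),None,fx=5,fy=5))
    for im in(a,b):
        pr=im.astype(float).sum(2).mean(1);print(n,np.round(pr[::3]).astype(int))
    d=cv2.absdiff(D0[n]['img'],D[n]['img']).max(2);cv2.imwrite(f'pics/d_{n}.png',d)
zs=D['top']['img'][140:180,230:275];zt=D['side']['img'][215:255,205:250]
cv2.imwrite('pics/clip.png',cv2.resize(np.hstack([zs,zt]),None,fx=8,fy=8,interpolation=cv2.INTER_CUBIC))
E
```

```text
knob [-0.0398 -0.134   0.238 ] 0.0015745212587192792 ang 0.6727176631686225 drawn 0.03927992757415821
top [242.2958 204.2113] 71 [251.4519 151.4296] 135 tank [-0.0103  0.0723  0.222 ] [0.1337 0.0715 0.222 ]
side [275.9888 241.7303] 89 [224.4667 230.8667] 45 tank [-0.0056  0.0827  0.222 ] [0.1144 0.0755 0.222 ]
side [442 441 441 442 441 442 439 419 410 456 475 429 331 258 196 118  98  99
 120 203]
side [453 452 445 419 405 426 446 439 435 475 490 443 378 383 401 382 292 156
 109 140]
top [459 459 458 457 457 458 457 447 423 456 501 467 389 393 446 421 284 138
 115 113]
top [446 461 462 462 449 415 403 425 440 471 512 478 386 339 376 391 379 335
 219 128]
```

View pics/clip.png

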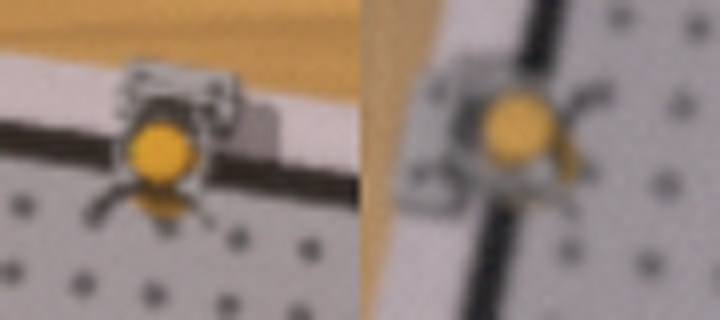

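View pics/d_top.png

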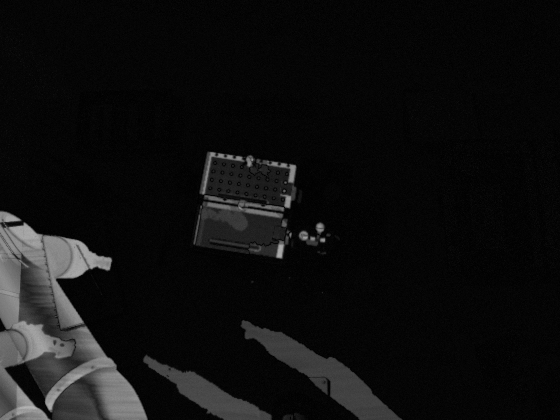

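```bash
python3 - <<'E'
from h import *
import pickle
from scipy.optimize import least_squares
D=pickle.load(open('cams0.pkl','rb'));v=(.5886,.0522,-.1692);c,s=np.cos(v[2]),np.sin(v[2])
W=lambda X,Y,z:[v[0]+c*X-s*Y,v[1]+s*X+c*Y,z]
def red(i,b):
    i=i.astype(int);m=(i[...,2]>90)&(i[...,1]<.6*i[...,2])&(i[...,0]<.6*i[...,2]);k=np.zeros_like(m);k[b[1]:b[3],b[0]:b[2]]=1;y,x=np.nonzero(m&k);return np.array([x.mean(),y.mean()]),len(x)
def fit(ps,pt):
    f=lambda u:np.concatenate([proj(D[n],W(-.07+.046*np.sin(u[1]),u[0],.2+.046*np.cos(u[1])))-p for n,p in(('side',ps),('top',pt))])
    o=least_squares(f,[-.12,.5]);return o.x,o.fun
for a,b,bs,bt in((D['side']['img'],D['top']['img'],(300,155,330,185),(290,222,318,248)),(cv2.imread('pics/f_side.png'),cv2.imread('pics/f_top.png'),(290,143,320,172),(305,212,340,240))):
    p,q=red(a,bs),red(b,bt);print(p,q,*fit(p[0],q[0]))
E
```

```text
(array([314.21333333, 171.06666667]), 75) (array([303.12307692, 235.12307692]), 65) [-0.0945976   0.03430573] [ 0.14901918  0.06456261  0.06619819 -0.16198181]
(array([303.96052632, 156.38157895]), 76) (array([319.62857143, 226.65714286]), 70) [-0.13478093  0.72109183] [ 0.20632519  0.45731066  0.41140731 -0.0765401 ]
```

```bash
python3 -c "
from cell import env
print(env.finish_job(), env.get_obs()['time'])"
```

```text
the job is handed in; nothing more can be done
the job is handed in; nothing more can be done
```

The bolt is parked in its side notch, the lid is open with its stud in the clip, and I handed the job in at about 16 s. No verdict was reported.

I gripped the red knob, drew the bolt about 45 mm, laid the knob over towards +x and let go. Then I pushed the lid back by its bar with closed fingers: the force peaked in the clip, dropped, then rose to about 20 N at the end stop. After that I backed the arm clear.

**Last checks:**
- **Bolt:** the images put it about 40 mm drawn, which matches its parked position.
- **Knob:** it lies at about 0.7 rad, above the 0.5 needed. That is less than the roughly 1.0 rad I laid it to. It did not visibly move between release and the last pictures.
- **Lid:** the bar has moved about 0.120 m, and the close-up shows the stud inside the clip behind its lips. Estimating the same shift from the stud's colour gave inconsistent values: 0.120 m from the side camera but 0.144 m from the top. The top one is likely thrown off by the similarly coloured wood.
- **Other things:** the before-and-after top picture shows no change except the lid, the bolt, the arm and its shadow.
- **Robot:** the wrist force was near zero with the arm clear of everything.

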